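# Nudge a stone disc into its recess and swing the keeper over it

### The arm

A 6-joint arm with a two-finger parallel gripper is mounted at the origin on the work surface. World frame = base frame: x ahead of the robot, y to its left, z up, the work surface at z = 0. Lengths are in mm, angles in rad, forces in N, time in s.
With the tool pointing down it reaches from about 400 to 925 mm from the base axis. Payload 12.5 kg.
Tool frame: the origin (TCP) lies midway between the tips of the shut fingers; the grasp point (between the pads) lies 19 mm behind it (env.tcp_to_grasp is the distance from the TCP to the grasp point, in mm); z points along the fingers, y is the line along which they close (so a half turn about z gives the same grasp; the last joint's range is limited). The gripper opens to 95 mm and grips with 3 to 60 N. Pads are 20 mm wide; open, the fingers measure 119 mm over their backs; the gripper's body (75 mm by 180 mm) begins 59 mm behind the grasp point.
Start: joints at [1.135, 0.491, 1.559, -0, 1.092, -0.106], TCP at [202.392, 591.341, 214.661] pointing down, gripper open.
Joint ranges: [-3.1, 3.1], [-0.84, 2.19], [0.05, 2.79], [-1.13, 4.28], [0.06, 2.93], [-2.69, 2.69]. Speed limits (rad/s): [2.22, 2.22, 2.79, 3.14, 3.14, 3.14].

### API

Orientations are given as [roll, pitch, yaw] about the fixed x, y, z axes, in that order (R = Rz(yaw) Ry(pitch) Rx(roll)).
In Python, from cell import env gives the robot as it stands. The module is installed in compiled form; this text tells all that it offers.
- The arm moves only by the tool step_arm, never from a script. Its argument "plan" is a list that holds one entry, the list of rows, each a list of 5 numbers: the shift along the tool's x, y, z in mm, then the turn about the tool's z in degrees, then the opening, from -1 (shut) to 1 (fully open). A call has 1 to 8 rows; each row is the pose to reach, as a shift and turn from the pose commanded when the call began, along the tool's axes at that moment; what a row does not reach only later rows make up. A row lasts 1/12 s, in which the tool goes at most 41.7 mm and 7.16 degrees, less where a joint would pass 70% of its speed; a pose out of reach is approached as far as the arm can. A call with a gripper value outside its range is refused whole. The fingers move at their own pace and stop on an object; the grip force is fixed at half the most. Time passes only in rows, so rows that repeat a pose let the fingers close. It gives the time, the measured TCP pose, the force, the opening and the grip force at its end, in the units of the state.
- env.state(): the state, without advancing time (a new reading comes with each control period).
- env.read_camera(name): name is "side" or "top" or "wrist"; returns the picture (420x560x3 uint8, blue, green, red); there is no depth.
- env.get_calibration(name): a dict with "K" (3x3 intrinsics, pixels), "D" ([k1, k2, p1, p2, k3] as OpenCV has them; the pictures are not rectified), "extrinsics" (4x4, takes a point from world to camera coordinates). Camera axes: x right, y up, looking along -z (the intrinsics and any distortion apply to the point x, -y, -z); pixel columns grow to the right and rows downward; lengths in mm; the calibration is good to about 2 mm. A picture is of the moment at which its call begins: read the wrist's pose just before it. get_calibration takes no time and is no camera call; for the wrist camera it gives the pose at the moment of the call.
- env.job_done(): hands the job in; it is judged then, once.
The state is a dict: "t": time; "joints": joint angles; "qvel": joint speeds; "tau": joint torques, N m; "eef_pos": TCP position; "tcp_rot": TCP orientation; "ft_force": force on the tool from outside, world axes, zero at the start; "moment": the same for the moment, N m; "opening": opening from 0.0 (shut) to 1.0 (fully open); "grip_force": force on a finger pad.
Only numpy, scipy, OpenCV 4.12 (cv2) and the standard library are available. Lean on these libraries where they do the work, as an engineer would, in place of code of your own. Each camera call takes 0.05 s, during which the arm holds its last target. There are 200 camera calls.

### The job

On the jeweller's setting board, gently push the loose turquoise stone disc across the board with the fingertips until it drops flat into the round recess, then push the dark steel keeper by its brass post all the way round over the disc, up to its stop, and let go. Do not pick up the disc or push it off the board, and leave the red carnelian disc and everything else where they are.

Things in the scene. Friction and masses are not known exactly. Their poses are not given: they have to be found in the camera images.
- turquoise: blue-green stone disc, 45 mm diameter, 8 mm thick, about 35 g, loose, lying flat on top of the board beside the carnelian disc (either may be the nearer one). Origin: centre of its underside; z up
- carnelian: dark red stone disc of the same size, loose on the board; to be left alone. Origin: centre of its underside
- board: fixed pale wooden setting board, 160 (its x) x 280 (its y) x 28 mm high, flat top. Origin: centre of its underside; z up. In its frame the recess is centred at x 0, y -55 mm and the discs start at x about +40 or -40 mm, y between 45 and 85 mm, on the smooth top. Board position and yaw vary
- recess (a point): centre of the mouth of the round recess, level with the board's top (28 mm above the table). Recess 51 mm in diameter, 10 mm deep, dark floor, thin brass ring round the mouth; a disc lying in it is 2 mm below the board's top
- keeper (a joint): angle of the dark steel keeper about its upright pivot, rad: 0 = open (arm along the board's -y), growing clockwise seen from above to 1.57 = against its stop, arm along the board's -x across the middle of the recess. Starts between 0 and 0.35. It turns with light friction (under 1 N at the post) and stays where it is left. Arm 75 mm long, 18 mm wide, from 2 to 8 mm above the board's top
- keeper_pivot (a point): pivot axis of the keeper at the level of the board's top, at x 50, y -55 mm in the board's frame
- keeper_post (a point): middle of the upright brass post on the keeper's arm, 64 mm from the pivot axis; the post is 14 mm in diameter and reaches from 8 to 32 mm above the board's top
- punch: steel doming punch standing on the board's corner at about x -62, y -118 mm in its frame, 24 mm wide, 42 mm high, loose; leave alone. Origin: centre of its underside
- wax: amber wax cylinder, 44 mm diameter, 45 mm high, loose on the bench to the left; leave alone
- jar: amber jar with black cap, 54 mm diameter, 60 mm high, loose on the bench to the left; leave alone
- hammer: hammer 220 mm long lying on the bench to the right; leave alone
- handpiece: grey rotary handpiece, 165 mm long, 24 mm thick, lying beyond the board; leave alone
- screwdriver: screwdriver 150 mm long with a red handle, lying beyond the board; leave alone
Not all that is in view belongs to the job. Leave any pink, purple or white look-alike of the turquoise alone.

How it is judged (in metres and radians):
On the way, in this order (a step that is already met when the one before it is completed fails the run):
1. the turquoise disc lies flat in the recess, the keeper still open (horizontal distance between turquoise and recess below 0.005 m and z of turquoise in the frame of board below 0.0205 m and angle between turquoise's own z axis and vertical below 0.08 rad and value of joint keeper below 0.6 rad), for 0.2 s.
2. the keeper is swung over the disc, up to its stop (horizontal distance between turquoise and recess below 0.005 m and z of turquoise in the frame of board below 0.0205 m and angle between turquoise's own z axis and vertical below 0.08 rad and value of joint keeper above 1.45 rad), for 0.2 s.
At the end, for the whole second after the job is handed in: The turquoise disc rests in the recess (centre within 5 mm, underside within 2.5 mm of the recess floor, tilted under 0.08 rad), the keeper stands at 1.45 rad or more, and the carnelian disc is within 15 mm of its start (all of step 2 and linear speed of turquoise below 0.01 m/s and distance of carnelian from where it was at the start of the episode below 0.015 m); the robot touches nothing.
It fails at once if the turquoise disc is lifted more than 10 mm off the board (z of turquoise in the frame of board above 0.038 m).
It fails at once if the turquoise disc is pushed off the board (z of turquoise in the frame of board below 0.012 m).
It fails at once if the turquoise disc is pushed harder than 40 N (contact force between the fingers and turquoise above 40 N).
It fails at once if the carnelian disc is moved more than 15 mm (distance of carnelian from where it was at the start of the episode above 0.015 m).
It fails at once if the punch, wax, jar, hammer, handpiece or screwdriver is moved more than 25 mm (distance of any of punch, wax, jar, hammer, handpiece, screwdriver from where it was at the start of the episode above 0.025 m).
It also fails if it takes over 54 s, if anything falls off the work surface, if the arm or the gripper's body presses on something with over 40 N, if the wrist force passes 120 N, or if a joint passes its speed limit or range.

## Working session

There is one attempt and no reset: what is moved stays moved. The work goes in short steps, Python scripts to look and compute and a tool call to move; the robot and the scene stay as the last step left them, time stands still between calls to the robot, and variables do not carry over. Pictures are saved under pics/ and viewed, at most 10 in all, crops included, and the job is handed in when it is done.

Besides the shell and the picture viewer there is one more tool, called after "Call:" as a command line: name --argument value ..., lists and objects as JSON in quotes. step_arm: Moves the arm, as the interface text tells. Its arguments: {"type":"object","properties":{"plan":{"type":"array"}},"required":["plan"]}

```bash
mkdir -p pics
python3 - <<'E'
from cell import env
import cv2
s=env.state();print(s)
for n in("top","side"):
    cv2.imwrite(f"pics/{n}0.png",env.read_camera(n)); c=env.get_calibration(n);print(n,c)
E
```

```text
{'t': 0.0, 'joints': array([ 1.13541359e+00,  4.91577718e-01,  1.55948153e+00, -7.09975907e-08,
        1.09169203e+00, -1.05588120e-01]), 'qvel': array([ 0.00076195,  0.00085006,  0.00117599,  0.00155248, -0.00047143,
       -0.00041457]), 'tau': array([ 2.09457801e-03, -6.12650442e+01, -2.58174706e+01,  6.93418575e-02,
        4.83240956e-02, -8.76527156e-05]), 'eef_pos': array([202.26771727, 591.09299259, 214.03941988]), 'tcp_rot': array([-3.14044047e+00, -1.22047555e-04,  2.81179800e+00]), 'ft_force': array([ 0.2302307 ,  0.46737424, -0.16260034]), 'moment': array([ 0.02026875, -0.03310629,  0.01556315]), 'grip_force': 0.0, 'opening': 0.9989839822063171}
top {'K': array([[482.67569976,   0.        , 272.75463145],
       [  0.        , 482.67569976, 214.35845457],
       [  0.        ,   0.        ,   1.        ]]), 'D': array([-0.03176472,  0.        ,  0.        ,  0.        ,  0.        ]), 'extrinsics': array([[ 1.59707001e-01, -9.87142803e-01,  6.53920257e-03,
        -8.07109519e+01],
       [ 9.66842538e-01,  1.57753000e-01,  2.00822054e-01,
        -5.84300371e+02],
       [-1.99271624e-01, -2.57503089e-02,  9.79605911e-01,
        -1.03486761e+03],
       [ 0.00000000e+00,  0.00000000e+00,  0.00000000e+00,
         1.00000000e+00]])}
side {'K': array([[519.80137782,   0.        , 285.94419407],
       [  0.        , 519.80137782, 205.66779038],
       [  0.        ,   0.        ,   1.        ]]), 'D': array([-0.17138216,  0.        ,  0.        ,  0.        ,  0.        ]), 'extrinsics': array([[-8.08597212e-01, -5.88357954e-01,  2.33818137e-03,
         4.60672843e+02],
       [ 4.29615892e-01, -5.87708868e-01,  6.85586225e-01,
        -2.90929580e+02],
       [-4.01995939e-01,  5.55367629e-01,  7.27987680e-01,
        -1.14866757e+03],
       [ 0.00000000e+00,  0.00000000e+00,  0.00000000e+00,
         1.00000000e+00]])}
```

View pics/top0.png

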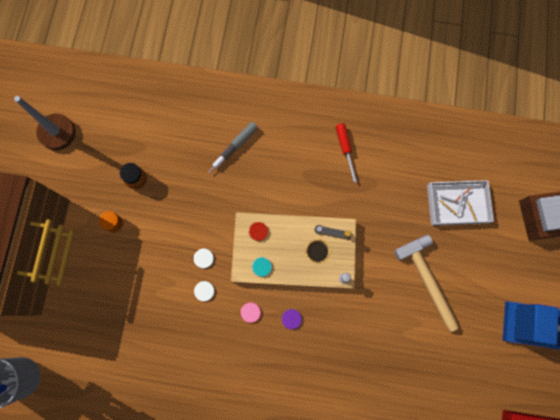

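View pics/side0.png

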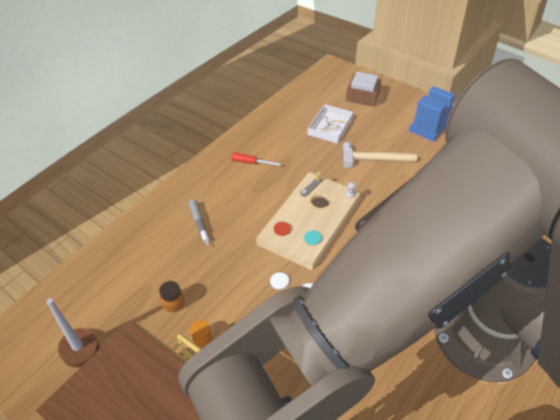

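The top view shows the board at about (233–356, 213–289). Turquoise is at (262,267), carnelian at (259,232), the recess at (317,251), the pivot at (321,230), the post at (348,234) and the punch at (346,278). The side view agrees, with turquoise at (313,238).

```bash
cat > h.py <<'E'
import cv2,numpy as np
from cell import env
def ray(cal,uv,z):
    """pixels -> world points on the plane at height z"""
    E=cal["extrinsics"];R=E[:3,:3];C=-R.T@E[:3,3]
    p=cv2.undistortPoints(np.array(uv,float).reshape(-1,1,2),cal["K"],cal["D"]).reshape(-1,2)
    d=np.c_[p[:,0],-p[:,1],-np.ones(len(p))]@R
    return C+d*((z-C[2])/d[:,2])[:,None]
def blob(im,lo,hi,win=None,n=1):
    m=cv2.inRange(cv2.cvtColor(im,cv2.COLOR_BGR2HSV),lo,hi)
    if win is not None:
        k=np.zeros_like(m);x0,y0,x1,y1=win;k[y0:y1,x0:x1]=255;m&=k
    cs=cv2.findContours(m,cv2.RETR_EXTERNAL,cv2.CHAIN_APPROX_NONE)[0]
    c=max(cs,key=cv2.contourArea);M=cv2.moments(c)
    return np.array([M["m10"],M["m01"]])/M["m00"],cv2.contourArea(c),c
E
python3 - <<'E'
from h import *
for n,wt,wb in(("top",(225,205,365,297),(300,238,335,265)),("side",(255,170,365,270),(308,192,332,212))):
    im=cv2.imread(f"pics/{n}0.png");cal=env.get_calibration(n)
    c,a,_=blob(im,(80,100,60),(100,255,255),wt);print(n,"turq",c,a,ray(cal,[c],36)[0].round(1))
    try:
        hsv=cv2.cvtColor(im,cv2.COLOR_BGR2HSV);k=cv2.inRange(hsv,(0,120,40),(8,255,200))|cv2.inRange(hsv,(172,120,40),(180,255,200))
        z=np.zeros_like(k);z[wt[1]:wt[3],wt[0]:wt[2]]=k[wt[1]:wt[3],wt[0]:wt[2]]
        cc=max(cv2.findContours(z,0,1)[0],key=cv2.contourArea);c=cv2.minEnclosingCircle(cc)[0];print("carn",c,ray(cal,[c],36)[0].round(1))
    except Exception as e:print(e)
    c,a,_=blob(im,(0,0,0),(180,255,70),wb);print("recess dark",c,a,ray(cal,[c],28)[0].round(1),ray(cal,[c],18)[0].round(1))
    if n=="top":
        m=cv2.inRange(hsv,(12,40,150),(30,170,255));m[:, :225]=0;m[:,365:]=0;m[:205]=0;m[297:]=0
        c=max(cv2.findContours(m,0,1)[0],key=cv2.contourArea);r=cv2.minAreaRect(c);print(r)
        b=ray(cal,cv2.boxPoints(r),28);print(b.round(1),b.mean(0).round(1))
        cv2.imwrite("pics/crop.png",cv2.resize(im[200:300,220:370],None,fx=5,fy=5,interpolation=2))
E
```

```text
top turq [261.48728522 266.57869416] 242.5 [471.   20.6  36. ]
carn (258.1190490722656, 230.8095245361328) [550.9  41.7  36. ]
recess dark [317.11738003 250.8690013 ] 257.0 [527.9 -99.6  28. ] [ 529.3 -100.3   18. ]
((292.088623046875, 247.21458435058594), (134.6436004638672, 77.93109893798828), 1.0609116554260254)
[[ 417.1   97.7   28. ]
 [ 595.6  126.8   28. ]
 [ 640.6 -185.4   28. ]
 [ 460.4 -204.7   28. ]] [528.4 -41.4  28. ]
side turq [312.32019116 237.24970131] 139.5 [470.2  24.9  36. ]
carn (283.1371765136719, 228.35841369628906) [546.4  44.3  36. ]Traceback (most recent call last):
  File "<stdin>", line 10, in <module>
  File "h.py", line 14, in blob
    c=max(cs,key=cv2.contourArea);M=cv2.moments(c)
ValueError: max() iterable argument is empty
```

View pics/crop.png

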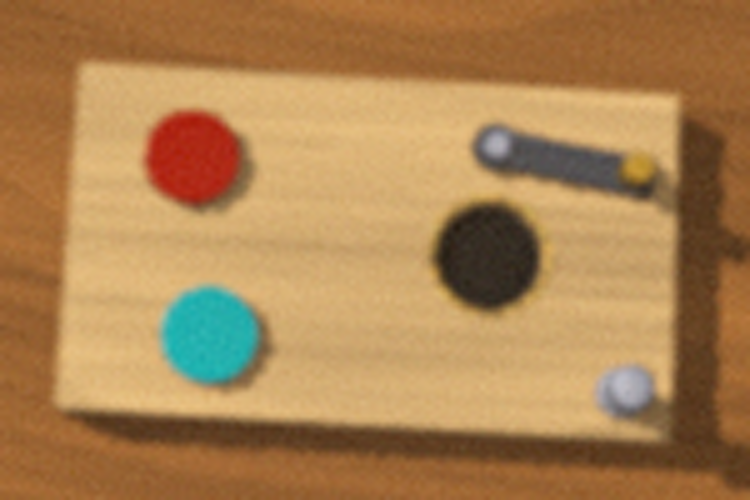

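The crop shows the turquoise centre at crop (210,335), the recess with its brass ring at (488,256), the pivot at (496,145) and the post at (638,168). The keeper is only slightly off open. I'll move above the board for a wrist view.

Call:
step_arm --plan '[[[-230,-244,0,46,0],[-230,-244,0,46,0],[-230,-244,0,46,0],[-230,-244,0,46,0],[-230,-244,0,46,0],[-230,-244,0,46,0],[-230,-244,0,46,0],[-230,-244,0,46,0]]]'

```text
t: 0.77
eef_pos: [340.4, 285.9, 214.6]
tcp_rot: [3.142, -0.0, 2.006]
ft_force: [2.1, 0.3, -1.1]
opening: 0.52
grip_force: 0.0
```

```bash
cat >> h.py <<'E'
from scipy.spatial.transform import Rotation as Ro
def shift(xyz):
    """shift along tool axes from the measured pose to a world point"""
    s=env.state();return Ro.from_euler("xyz",s["tcp_rot"]).inv().apply(np.array(xyz)-s["eef_pos"]).round(1)
E
python3 - <<'E'
from h import *
s=env.state();print(s["t"],s["eef_pos"],s["tcp_rot"],s["opening"],shift([470,-30,214]))
print(env.get_calibration("wrist"))
E
```

```text
0.7667 [340.35647295 285.93859387 214.60230879] [ 3.14157237e+00 -9.89062501e-06  2.00554958e+00] 0.5195670434767888 [-341.2  -15.5    0.6]
{'K': array([[335.87294709,   0.        , 288.94139093],
       [  0.        , 335.87294709, 208.24291043],
       [  0.        ,   0.        ,   1.        ]]), 'D': array([-0.04221349,  0.        ,  0.        ,  0.        ,  0.        ]), 'extrinsics': array([[ 9.06760084e-01,  4.21646773e-01, -3.86598997e-04,
        -4.28916655e+02],
       [-4.02722629e-01,  8.65790990e-01, -2.97019269e-01,
        -7.82401882e+01],
       [-1.24902503e-01,  2.69480910e-01,  9.54871407e-01,
        -4.26315052e+02],
       [ 0.00000000e+00,  0.00000000e+00,  0.00000000e+00,
         1.00000000e+00]])}
```

Call:
step_arm --plan '[[[-341,-15,0,0,-0.3],[-341,-15,0,0,-0.3],[-341,-15,0,0,-0.3],[-341,-15,0,0,-0.3],[-341,-15,0,0,-0.3],[-341,-15,0,0,-0.3],[-341,-15,0,0,-0.3],[-341,-15,0,0,-0.3]]]'

```text
t: 1.43
eef_pos: [468.4, -22.1, 214.6]
tcp_rot: [3.142, -0.0, 2.009]
ft_force: [0.6, -0.2, 0.7]
opening: 0.352
grip_force: 0.0
```

Call:
step_arm --plan '[[[0,0,0,0,-0.3],[0,0,0,0,-0.3],[0,0,0,0,-0.3]]]'

```text
t: 1.68
eef_pos: [467.7, -19.8, 214.3]
tcp_rot: [-3.141, -0.001, 2.008]
ft_force: [-0.8, -0.1, 0.1]
opening: 0.35
grip_force: 0.0
```

Run:
```python
from h import *
s=env.state();print(s["t"],s["eef_pos"],s["tcp_rot"],s["opening"])
c=env.get_calibration("wrist");cv2.imwrite("pics/w1.png",env.read_camera("wrist"));np.save("w1.npy",c,allow_pickle=True)
E=c["extrinsics"];print(-E[:3,:3].T@E[:3,3])
```

```text
1.6833 [467.67641809 -19.75854029 214.30685922] [-3.14088321e+00 -8.31336394e-04  2.00810805e+00] 0.3498835184507497
[431.47070848  57.6003081  383.43583747]
```

View pics/w1.png

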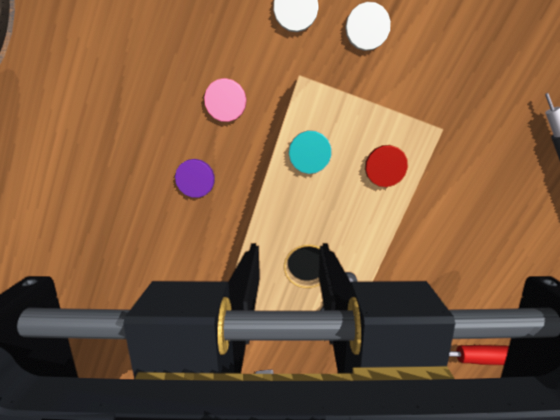

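The wrist view shows turquoise at (310,152), carnelian at (387,166), the recess between the fingers at (304,264) and the far board corners at (300,77) and (441,129). The camera looks back along tool +x.

Run:
```python
from h import *
im=cv2.imread("pics/w1.png");cal=np.load("w1.npy",allow_pickle=True).item()
c,a,_=blob(im,(80,100,60),(100,255,255),(250,100,350,200));T=ray(cal,[c],36)[0];print("turq",c,a,T)
c,a,_=blob(im,(0,150,60),(6,255,255),(350,130,420,200));C=ray(cal,[c],36)[0];print("carn",c,a,C)
c,a,k=blob(im,(0,0,0),(180,255,60),(283,240,324,290));x,y,w,h=cv2.boundingRect(k);print("rec",c,a,(x,y,w,h),ray(cal,[c],28)[0])
b=ray(cal,[(300,77),(441,129)],28);print("edge",b);e=b[1]-b[0];print("yaw",np.arctan2(e[1],e[0]))
top=env.get_calibration("top");tp=ray(top,[(220+496/5-.4,200+145/5-.4),(220+638/5-.4,200+166/5-.4)],36);print("pivot~",tp[0],"post top",ray(top,[(220+638/5-.4,200+166/5-.4)],60))
cs=ray(top,[(220+u/5-.4,200+v/5-.4) for u,v in[(80,63),(681,95),(57,407)]],28);print(cs);d=cs[0]-cs[1];print("yaw top",np.arctan2(-d[0],d[1]))
```

```text
turq [309.60037453 151.77078652] 1335.0 [470.25366723  24.05150797  36.        ]
carn [386.02130132 165.66860315] 1291.0 [548.99362916  45.14107283  36.        ]
rec [307.64770203 263.62856655] 975.5 (288, 244, 36, 46) [526.40447437 -94.54939919  28.        ]
edge [[429.89745662  85.94580544  28.        ]
 [584.76333733 103.21961802  28.        ]]
yaw 0.11108132054184586
pivot~ [578.47957146 -95.4697319   36.        ] post top [[ 574.73038789 -158.28260622   60.        ]]
[[ 587.20359155  101.32894732   28.        ]
 [ 617.34210936 -178.11565311   28.        ]
 [ 428.36197583   83.76248746   28.        ]]
yaw top 0.10743621484679254
```

Run:
```python
from h import *
print(shift([449.7,66,214.6]),shift([449.7,66,32]))
```

```text
[84.7 20.  -0.1] [ 84.6  20.1 182.5]
```

Call:
step_arm --plan '[[[42,10,0,0,-0.3],[85,20,0,0,-0.3],[85,20,40,0,-0.3],[85,20,80,0,-0.3],[85,20,120,0,-0.3],[85,20,150,0,-0.3],[85,20,150,0,-0.3],[85,20,150,0,-0.3]]]'

```text
t: 2.4
eef_pos: [449.3, 66.6, 64.4]
tcp_rot: [-3.139, -0.001, 2.011]
ft_force: [-0.1, 0.6, -0.2]
opening: 0.35
grip_force: 0.0
```

Run:
```python
from h import *
s=env.state();print(s["t"],s["eef_pos"],s["tcp_rot"],s["opening"],shift([449.7,66,31.5]))
c=env.get_calibration("wrist");im=env.read_camera("wrist");cv2.imwrite("pics/w2.png",im)
p,a,_=blob(im,(80,100,60),(100,255,255));print(p,a,shift(ray(c,[p],36)[0]))
```

```text
2.4 [449.34395214  66.55699545  64.37494255] [-3.13887191e+00 -1.39502055e-03  2.01082902e+00] 0.35027272877990395 [-0.7  0.2 32.9]
[291.62834016 295.65847474] 1709.0 [-36.7   0.8  29.6]
```

View pics/w2.png

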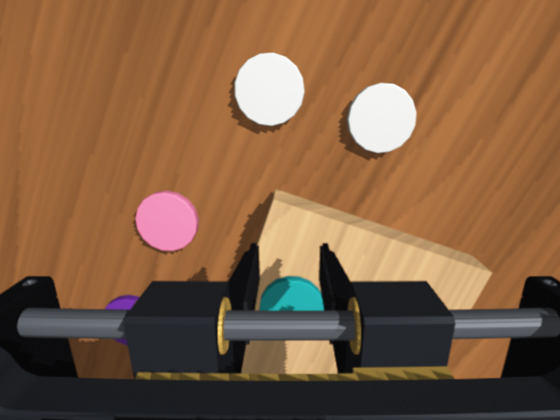

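Turquoise sits centred between the fingertips, around column 291, and 45–50 mm ahead of the tool. I'll lower to just above the board.

Call:
step_arm --plan '[[[0,0,20,0,-0.3],[0,0,33,0,-0.3],[0,0,33,0,-0.3],[0,0,33,0,-0.3]]]'

```text
t: 2.78
eef_pos: [450.8, 65.8, 33.2]
tcp_rot: [3.14, 0.001, 2.009]
ft_force: [-0.1, -0.1, 0.0]
opening: 0.35
grip_force: 0.0
```

Call:
step_arm --plan '[[[-4,0,0,0,-0.3],[-8,0,0,0,-0.3],[-12,0,0,0,-0.3],[-16,0,0,0,-0.3],[-20,0,0,0,-0.3],[-24,0,0,0,-0.3],[-28,0,0,0,-0.3],[-32,0,0,0,-0.3]]]'

```text
t: 3.45
eef_pos: [464.0, 36.1, 31.6]
tcp_rot: [-3.142, -0.0, 2.009]
ft_force: [-0.5, 0.5, 1.0]
opening: 0.348
grip_force: 0.2
```

Run:
```python
from h import *
s=env.state();print(s["t"],s["eef_pos"],s["ft_force"])
c=env.get_calibration("top");im=env.read_camera("top");cv2.imwrite("pics/t3.png",cv2.resize(im[200:300,220:370],None,fx=4,fy=4))
p,a,_=blob(im,(80,100,60),(100,255,255),(225,205,365,297));w=ray(c,[p],36)[0];print(p,a,w,shift(w))
```

```text
3.45 [463.96511434  36.13104568  31.60491333] [-0.52900602  0.50958611  1.00858517]Traceback (most recent call last):
  File "<stdin>", line 4, in <module>
  File "h.py", line 14, in blob
    c=max(cs,key=cv2.contourArea);M=cv2.moments(c)
ValueError: max() iterable argument is empty
```

Run:
```python
from h import *
print(shift([528.2,-99.9,31.6]))
c=env.get_calibration("side");im=env.read_camera("side")
p,a,_=blob(im,(80,100,60),(100,255,255));w=ray(c,[p],36)[0];print(p,a,w,shift(w))
```

```text
[-149.9    0.4   -0. ]
[312.80519481 234.29437229] 77.0 [474.58321488  16.22757535  36.        ] [-22.4   1.1  -4.4]
```

Call:
step_arm --plan '[[[-5,0,0,0,-0.3],[-10,0,0,0,-0.3],[-15,0,0,0,-0.3],[-20,0,0,0,-0.3],[-25,0,0,0,-0.3],[-30,0,0,0,-0.3],[-35,0,0,0,-0.3],[-40,0,0,0,-0.3]]]'

```text
t: 4.22
eef_pos: [481.0, -0.2, 31.6]
tcp_rot: [3.142, -0.0, 2.009]
ft_force: [-0.2, 0.5, 0.3]
opening: 0.351
grip_force: 0.1
```

Run:
```python
from h import *
print(shift([528.2,-99.9,31.6]))
c=env.get_calibration("side");im=env.read_camera("side");cv2.imwrite("pics/s4.png",cv2.resize(im[150:290,230:400],None,fx=4,fy=4))
p,a,_=blob(im,(80,100,60),(100,255,255));w=ray(c,[p],36)[0];print(p,a,w,shift(w))
```

```text
[-110.3    0.5    0. ]
[317.19512195 226.67479675] 20.5 [479.74270406 -11.37208881  36.        ] [-8.9 -6.1 -4.4]
```

View pics/s4.png

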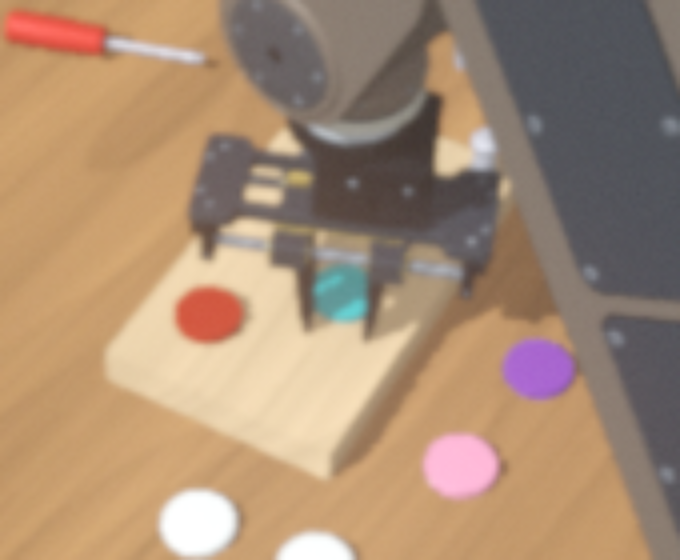

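The side view shows turquoise cradled just ahead of the two fingertips at crop (342,293), with carnelian untouched at (209,314). I'll keep pushing.

Call:
step_arm --plan '[[[-6,0,0,0,-0.3],[-12,0,0,0,-0.3],[-18,0,0,0,-0.3],[-24,0,0,0,-0.3],[-30,0,0,0,-0.3],[-36,0,0,0,-0.3],[-42,0,0,0,-0.3],[-48,0,0,0,-0.3]]]'

```text
t: 4.93
eef_pos: [501.4, -43.7, 31.6]
tcp_rot: [3.142, -0.0, 2.009]
ft_force: [-0.6, -0.4, -0.5]
opening: 0.35
grip_force: 0.2
```

Call:
step_arm --plan '[[[-3,0.5,0,0,-0.3],[-6,0.5,0,0,-0.3],[-9,0.5,0,0,-0.3],[-12,0.5,0,0,-0.3],[-15,0.5,0,0,-0.3],[-18,0.5,0,0,-0.3],[-21,0.5,0,0,-0.3],[-24,0.5,0,0,-0.3]]]'

```text
t: 5.6
eef_pos: [511.9, -64.9, 31.6]
tcp_rot: [3.142, -0.0, 2.009]
ft_force: [-0.7, 0.6, 0.8]
opening: 0.354
grip_force: 0.2
```

Call:
step_arm --plan '[[[-2,0,0,0,-0.3],[-4,0,0,0,-0.3],[-6,0,0,0,-0.3],[-8,0,0,0,-0.3],[-9,0,0,0,-0.3],[-10,0,0,0,-0.3],[-11,0,0,0,-0.3],[-12,0,0,0,-0.3]]]'

```text
t: 6.27
eef_pos: [516.9, -75.6, 31.6]
tcp_rot: [3.142, -0.0, 2.009]
ft_force: [-0.2, 0.1, 0.4]
opening: 0.348
grip_force: 0.0
```

Run:
```python
from h import *
s=env.state();print(s["eef_pos"],s["ft_force"],shift([528.2,-99.9,31.6]))
E=env.get_calibration("wrist")
a=env.read_camera("side")[120:260,270:400];b=env.read_camera("top")[200:300,260:370]
cv2.imwrite("pics/s5.png",np.hstack([cv2.resize(a,(400,430)),cv2.resize(b,(400,430))]))
```

```text
[516.86681579 -75.58980997  31.61166816] [-0.15185766  0.08578907  0.38683541] [-26.8  -0.1   0. ]
```

View pics/s5.png

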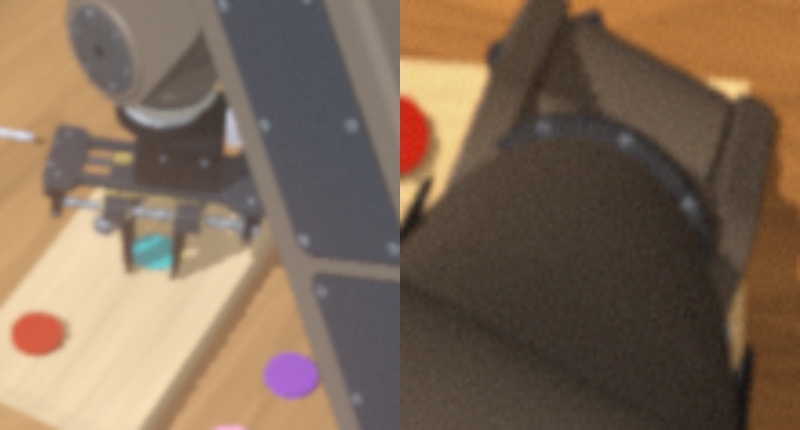

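The disc in crop (155,252) is still hard to judge, because the arm hides the recess. I'll push a few mm further, slowly, then back away and look.

Call:
step_arm --plan '[[[-1,0,0,0,-0.3],[-2,0,0,0,-0.3],[-3,0,0,0,-0.3],[-4,0,0,0,-0.3],[-5,0,0,0,-0.3],[-5,0,0,0,-0.3]]]'

```text
t: 6.87
eef_pos: [519.1, -80.2, 31.6]
tcp_rot: [3.141, 0.0, 2.009]
ft_force: [1.0, 0.2, -0.8]
opening: 0.349
grip_force: 0.0
```

Call:
step_arm --plan '[[[10,0,0,0,-0.3],[40,0,0,0,-0.3],[40,0,-40,0,-0.3],[40,0,-80,0,-0.3],[40,0,-120,0,-0.3],[40,0,-160,0,-0.3],[40,0,-180,0,-0.3],[40,0,-180,0,-0.3]]]'

```text
t: 7.53
eef_pos: [503.1, -43.5, 216.0]
tcp_rot: [3.136, 0.004, 2.009]
ft_force: [-0.8, -0.0, 0.6]
opening: 0.346
grip_force: 0.0
```

Call:
step_arm --plan '[[[-60,100,0,0,-0.3],[-60,100,0,0,-0.3],[-60,100,0,0,-0.3],[-60,100,0,0,-0.3],[-60,100,0,0,-0.3]]]'

```text
t: 7.95
eef_pos: [618.1, -55.2, 209.5]
tcp_rot: [-3.14, -0.002, 2.009]
ft_force: [-0.6, -0.8, -0.1]
opening: 0.351
grip_force: 0.0
```

Run:
```python
from h import *
s=env.state();print(s["t"],s["eef_pos"])
c=env.get_calibration("wrist");a=env.read_camera("wrist");b=env.read_camera("side")[130:280,240:400]
cv2.imwrite("pics/s6.png",np.hstack([a[:,:],cv2.resize(b,(240,225))[[*range(225)]+[0]*195]]))
p,ar,k=blob(a,(80,100,60),(100,255,255));print(p,ar,ray(c,[p],26)[0],ray(c,[p],36)[0])
```

```text
7.95 [618.13490151 -55.24839568 209.52236533]
[197.23169143 184.85053427] 1279.0 [526.80457111 -95.30572534  26.        ] [528.37269501 -91.97876978  36.        ]
```

View pics/s6.png

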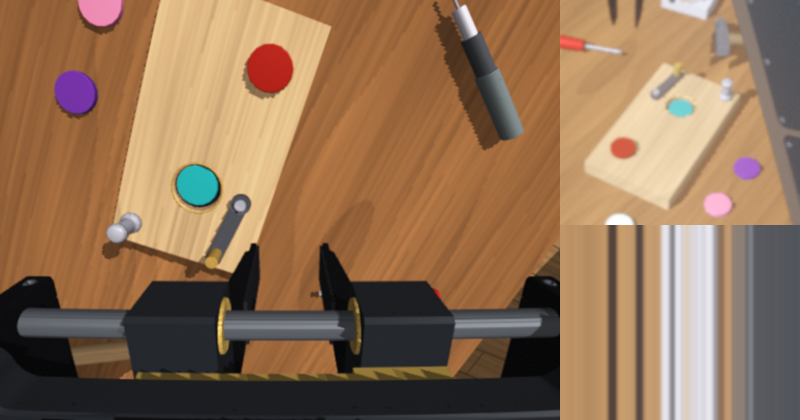

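Turquoise now lies flat inside the brass ring at wrist (197,185). The keeper is still open, with its pivot at (241,205) and post at (211,260), and the side inset agrees. Next I'll plan the swing with the post caged between the fingers.

Run:
```python
from h import *
c=env.get_calibration("wrist");a=cv2.imread("pics/s6.png")[:,:560]
p,ar,k=blob(a,(10,120,60),(28,255,255),(203,245,224,272));print("post",p,ar,cv2.boundingRect(k),ray(c,[p],55)[0],ray(c,[(241,204)],38)[0])
ct=env.get_calibration("top");b=env.read_camera("top");w=(230,205,365,295)
p,ar,k=blob(b,(80,100,60),(100,255,255),w);print("top turq",p,ar,ray(ct,[p],26)[0]) 
p,ar,k=blob(b,(15,150,60),(28,255,255),(340,225,356,243));print("top post",p,ar,ray(ct,[p],58)[0])
s=env.state();print(s["eef_pos"],s["joints"],shift([574,-156,209]))
```

```text
post [211.97042093 260.97610922] 293.0 (203, 248, 21, 24) [ 573.54467863 -157.524274     55.        ] [577.00050295 -91.35479041  38.        ]Traceback (most recent call last):
  File "<stdin>", line 5, in <module>
  File "h.py", line 14, in blob
    c=max(cs,key=cv2.contourArea);M=cv2.moments(c)
ValueError: max() iterable argument is empty
```

Run:
```python
from h import *
print(shift([574,-157,120]))
```

```text
[-74.  -81.9  91.1]
```

Call:
step_arm --plan '[[[-37,-41,0,7,-0.3],[-74,-82,0,14,-0.3],[-74,-82,30,21,-0.3],[-74,-82,60,28,-0.3],[-74,-82,90,35,-0.3],[-74,-82,90,43,-0.3],[-74,-82,90,43,-0.3],[-74,-82,90,43,-0.3]]]'

```text
t: 8.77
eef_pos: [574.9, -157.4, 122.2]
tcp_rot: [3.141, -0.0, 1.261]
ft_force: [0.4, 0.1, 1.0]
opening: 0.349
grip_force: 0.0
```

Run:
```python
from h import *
s=env.state();print(s["t"],s["eef_pos"],s["tcp_rot"],shift([574,-157,43]))
im=env.read_camera("wrist")
cv2.imwrite("pics/s7.png",im)
```

```text
8.7667 [ 574.85987658 -157.43318847  122.18126719] [ 3.14113062e+00 -8.39773511e-05  1.26090926e+00] [ 0.1 -1.  79.2]
```

View pics/s7.png

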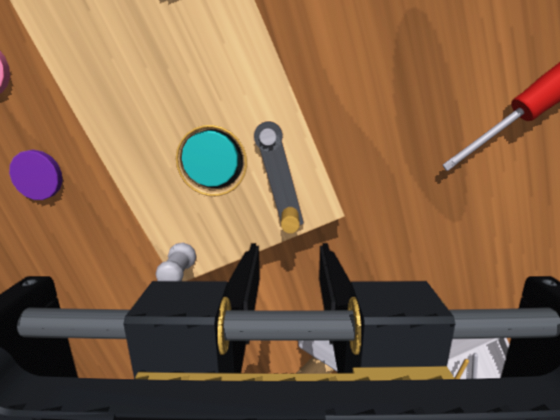

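The post at (290,220) is centred between the fingertips and the disc is flat in the recess at (212,160). I'll descend around the post.

Call:
step_arm --plan '[[[0,0,30,0,-0.3],[0,0,60,0,-0.3],[0,0,79,0,-0.3],[0,0,79,0,-0.3],[0,0,79,0,-0.3]]]'

```text
t: 9.23
eef_pos: [575.3, -157.4, 43.2]
tcp_rot: [-3.142, -0.0, 1.261]
ft_force: [-1.0, 0.3, -0.8]
opening: 0.352
grip_force: 0.0
```

Run:
```python
from h import *
s=env.state();print(s["t"],s["eef_pos"],s["tcp_rot"],s["ft_force"])
b=.11;xp=np.array([np.cos(b),np.sin(b),0]);yp=np.array([-xp[1],xp[0],0]);pv=np.array([577.5,-93,43])
for t in np.arange(.2,1.85,.1): print(t.round(2),shift(pv+64*(-np.cos(t)*yp-np.sin(t)*xp)))
```

```text
9.2333 [ 575.29327281 -157.42861347   43.23238236] [-3.14156954e+00 -9.36871907e-05  1.26098831e+00] [-1.00388525  0.25765939 -0.82632271]
0.2 [-0.4 -3.6  0.2]
0.3 [-1.5 -9.9  0.2]
0.4 [ -2.  -16.3   0.2]
0.5 [ -1.8 -22.7   0.2]
0.6 [ -0.9 -29.    0.2]
0.7 [  0.5 -35.2   0.2]
0.8 [  2.6 -41.3   0.2]
0.9 [  5.3 -47.1   0.2]
1.0 [  8.5 -52.6   0.2]
1.1 [ 12.3 -57.8   0.2]
1.2 [ 16.5 -62.6   0.2]
1.3 [ 21.3 -66.9   0.2]
1.4 [ 26.4 -70.7   0.2]
1.5 [ 31.9 -74.    0.2]
1.6 [ 37.7 -76.7   0.2]
1.7 [ 43.7 -78.9   0.2]
1.8 [ 49.9 -80.4   0.2]
```

Call:
step_arm --plan '[[[0,-6,0,0,-0.3],[-1,-12,0,0,-0.3],[-2,-18,0,0,-0.3],[-2,-24,0,0,-0.3],[-2,-30,0,0,-0.3],[-1,-36,0,0,-0.3],[0,-42,0,0,-0.3],[2,-48,0,0,-0.3]]]'

```text
t: 9.9
eef_pos: [529.5, -140.7, 42.7]
tcp_rot: [3.142, -0.0, 1.258]
ft_force: [0.3, -0.8, -0.5]
opening: 0.35
grip_force: 0.5
```

Call:
step_arm --plan '[[[2,-5,0,0,-0.3],[5,-11,0,0,-0.3],[8,-16,0,0,-0.3],[12,-21,0,0,-0.3],[16,-25,0,0,-0.3],[21,-30,0,0,-0.3],[26,-33,0,0,-0.3],[26,-33,0,0,-0.3]]]'

```text
t: 10.57
eef_pos: [506.3, -104.9, 42.6]
tcp_rot: [-3.141, -0.0, 1.259]
ft_force: [-0.1, -0.2, -0.4]
opening: 0.35
grip_force: 0.0
```

Run:
```python
from h import *
s=env.state();print(s["t"],s["eef_pos"],s["tcp_rot"],s["ft_force"],s["opening"],s["grip_force"])
print(shift([513.9,-100,43]))
```

```text
10.5667 [ 506.31826947 -104.86861596   42.61915123] [-3.14100367e+00 -1.78012127e-04  1.25929553e+00] [-0.08483361 -0.20513922 -0.44207279] 0.3504011862403995 0.0
[ 7.   5.7 -0.4]
```

Call:
step_arm --plan '[[[2,-1,0,0,-0.3],[4,-2,0,0,-0.3],[6,-3,0,0,-0.3],[7,-4,0,0,-0.3],[8,-4.5,0,0,-0.3],[8,-4.5,0,0,-0.3]]]'

```text
t: 11.07
eef_pos: [505.6, -97.3, 42.7]
tcp_rot: [3.14, 0.0, 1.258]
ft_force: [4.0, -1.6, -1.8]
opening: 0.351
grip_force: 2.3
```

Call:
step_arm --plan '[[[0.5,-0.5,0,0,-0.3],[1,-1,0,0,-0.3],[1,-1,0,0,-0.3]]]'

```text
t: 11.32
eef_pos: [505.7, -96.6, 42.9]
tcp_rot: [3.138, 0.0, 1.258]
ft_force: [6.7, -5.5, -3.7]
opening: 0.35
grip_force: 4.1
```

Call:
step_arm --plan '[[[0.5,-0.5,0,0,-0.3],[1,-1,0,0,-0.3],[1,-1,0,0,-0.3]]]'

```text
t: 11.57
eef_pos: [505.9, -95.8, 43.0]
tcp_rot: [3.136, 0.0, 1.258]
ft_force: [9.7, -8.4, -5.2]
opening: 0.352
grip_force: 5.8
```

Force is rising steadily, so the keeper is at its stop. I'll back off to mid-gap and lift clear.

Call:
step_arm --plan '[[[-2,4,0,0,-0.3],[-2,8,0,0,-0.3],[-2,8,0,0,-0.3],[-2,8,-20,0,-0.3],[-2,8,-50,0,-0.3],[-2,8,-90,0,-0.3],[-2,8,-130,0,-0.3],[-2,8,-130,0,-0.3]]]'

```text
t: 12.23
eef_pos: [512.5, -99.3, 179.0]
tcp_rot: [3.133, -0.0, 1.259]
ft_force: [-0.2, 0.9, -0.0]
opening: 0.351
grip_force: 0.0
```

Call:
step_arm --plan '[[[-100,0,0,0,-0.3],[-100,0,0,0,-0.3],[-100,0,0,0,-0.3],[-100,0,0,0,-0.3]]]'

```text
t: 12.57
eef_pos: [478.6, -196.5, 172.5]
tcp_rot: [-3.141, 0.0, 1.256]
ft_force: [-0.4, 0.6, 0.8]
opening: 0.35
grip_force: 0.0
```

Run:
```python
from h import *
s=env.state();print(s["t"],s["eef_pos"],s["ft_force"])
im=env.read_camera("wrist");b=env.read_camera("side")[130:280,240:400]
cv2.imwrite("pics/s8.png",np.hstack([im,cv2.copyMakeBorder(cv2.resize(b,(240,225)),0,195,0,0,0)]))
```

```text
12.5667 [ 478.6422947  -196.4725561   172.47140871] [-0.44172289  0.57768619  0.84003769]
```

View pics/s8.png

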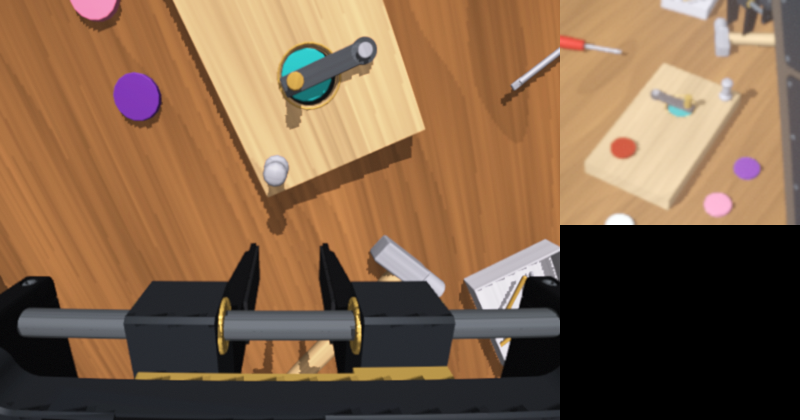

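The keeper lies across the disc from (366,49) to (295,80), parallel to the board's short edge. The disc is flat in the recess and the tool is clear.

```bash
python3 -c "
from cell import env
print(env.job_done())"
```

```text
the job is handed in; nothing more can be done
None
```

I handed the job in at about 12.6 s, with the turquoise disc flat in the recess, the keeper against its stop over it, and the carnelian and other objects undisturbed as far as the pictures show; no verdict came back.

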